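Turn a test carrier over in its cradle with a spatula

TASK

Take the red-handled spatula from its slanting rest, feel its blade down onto the near leaf of the cradle and work it gently under the carrier plate that lies there, and with a quick turn of the wrist flip the plate over onto the far leaf, so that it lies there flush with its gold contacts up. Then lay the spatula back in its rest as it was. Never touch the plate with the gripper, do not press hard with the blade (stay under 10 N), do not fling the plate, and leave everything else where it is.

Things in the scene. Friction and masses are not known exactly. Their poses are not given: they have to be found in the camera images.
- cradle: Fixed black cradle on an aluminium foot (170 x 100 mm). Two flat leaves, 92 mm long down the slope, 110 mm wide (y), 8 mm thick, rise at 35 degrees from a straight valley that runs along the cradle's y axis 15 mm above the table: near leaf towards its -x, far leaf towards its +x; outer ends 68 mm high. Origin on the table below the middle of the valley; z up.
- carrier: Aluminium plate, 64 (its x) x 84 (y) x 8 mm, about 120 g. Blue panel on its +z face, white panel with gold contacts on its -z face. Origin at its centre. Starts blue face up on the near leaf, lower edge in the valley, x pointing down the slope, z square to the leaf; centre 31.5 mm and upper edge 63.5 mm up the slope from the valley; the leaf is bare above it.
- carrier_edge (a point): Middle of the carrier's upper edge (its frame -32, 0, 0 mm). Both x edges are bevelled from both faces: over the last 8 mm the thickness falls from 8 to 2 mm, so the edge is a 2 mm lip whose underside stands 3 mm above the leaf. A blade sliding on the leaf enters below it and wedges the plate up; a blade held higher jams on the lip.
- spatula: Spatula, 180 mm long, 76 g; this is the pose of its red handle, 115 long, 14 wide (y), 16 mm deep (z). x runs along the handle to the blade. Origin 70 mm behind the handle's blade end: grip here; its underside is 8 mm below the origin. Starts in the rest, blade down, x pointing 50 degrees below level, the handle leaning to the robot.
- blade_root (a point): Where the blade leaves the handle: its underside, level with the handle's (handle frame 70, 0, -8 mm). Rigid steel blade, 65 long, 40 wide, 1.6 mm thick. It is bent here, stiffly, up or down from the handle's line by an unknown angle of up to 8 degrees, other each time and not shown by any pose, so the tip lies up to 9 mm off where the handle says: find it by touch.
- rest: Fixed grey tool rest sloping 50 degrees from level, falling to its +x: a pad carries the underside of the handle's lower 35 mm, a stop at the tip, 20 mm above the pad, keeps it from sliding, and two blue side rails, 52 mm apart, stand 10 mm above the pad on either side of blade and pad, ending 35 mm below the grip. Below the blade it is open for 15 mm. Origin on the table; z up.
- rest_place (a point): Point of the rest where the spatula's origin lies when it is in its rest, tip against the stop (rest frame -46, 0, 144 mm).
- cap_jar: Bystander: small clear jar of dust caps, orange lid, 36 mm across, 45 mm high, between cradle and rest. Origin at the centre of its underside.
- adapter: Bystander: small brass adapter, 50 x 30 x 18 mm, between and beyond cradle and rest. Origin at the centre of its underside.
- amplifier: Bystander: aluminium amplifier box with blue ends, 104 x 94 x 54 mm. Origin at the centre of its underside.
- pouch: Bystander: dark pouch, 70 x 170 x 45 mm. Origin at the centre of its underside.
- screwdriver: Bystander: screwdriver lying on the table.
- cal_kit: Bystander: dark wooden case, 90 x 120 x 30 mm. Origin at the centre of its underside.
- cup: Bystander: white mug, 72 mm across, 75 mm high, at the far edge. Origin at the centre of its underside.

How it is judged:
By the outcome, as a careful person would: the job done as asked, in the order asked, and still so for the second after the job is handed in, with the robot touching nothing.
It also fails if it takes over 69 s, if anything falls off the work surface, if the arm or the gripper's body presses on something with over 40 N, if the wrist force passes 120 N, or if a joint passes its speed limit or range.

ROBOT

A 7-joint arm with a two-finger parallel gripper is mounted at the origin on the work surface. World frame = base frame: x ahead of the robot, y to its left, z up, the work surface at z = 0. Lengths are in m, angles in rad, forces in N, time in s.
With the tool pointing down it reaches from about 0.4 to 0.875 m from the base axis. Payload 19.3 kg.
Tool frame: the origin (TCP) lies on the centre line of the jaws, within the pads' length; the fingertips stand 14 mm ahead of it and the grasp point (between the pads) lies 5 mm behind it; y points along the fingers, x is the direction in which the jaws open and shut, and the axes are right-handed (so a half turn about y gives the same grasp; the last joint's range is limited). The gripper opens to 85 mm and grips with 20 to 120 N. Pads are 22 mm wide; open, the fingers measure 114 mm over their backs; the gripper's body (76 mm by 85 mm) begins 54 mm behind the grasp point. The pads swing forward as they close: fully open they stand 13 mm farther back than shut.
Start: joints at [1.195, 0.521, -0.036, 1.599, 0.021, 1.021, -0.113], TCP at [0.188, -0.596, 0.245] pointing down, gripper open.
Joint ranges: [-2.91, 2.91], [-0.3, 2.13], [-1.5, 1.42], [0.17, 2.43], [-1.26, 4.41], [0.16, 1.93], [-2.52, 2.52]. Speed limits (rad/s): [1.89, 1.89, 2.39, 2.39, 3.01, 3.01, 3.01].

INTERFACE

Orientations are given as [roll, pitch, yaw] about the fixed x, y, z axes, in that order (R = Rz(yaw) Ry(pitch) Rx(roll)).
In Python, from workcell import monitor, grab_frame, workorder gives the robot as it stands.
- The arm moves only by the tool drive_tool, never from a script. Its argument "steps" is one flat list of numbers, 5 for each row, row after row: the finger opening in mm, from 0 to 85.4, then the shift along the world's x, y, z in mm, then the turn about the world's z in degrees. In form: [fingers, tx, ty, tz, twist, fingers, tx, ty, tz, twist, ...]. A call has exactly 5 rows; each row shifts and turns the commanded pose from where the row before left it; what a row does not reach is not made up. A row lasts 1/12 s, in which the tool goes at most 41.7 mm and 7.16 degrees, less where a joint would pass 70% of its speed; a pose out of reach is approached as far as the arm can. A call is refused whole if a number of a shift passes 41.7 or a number of a turn 7.16, either way. A call with a gripper value outside its range is refused whole. The fingers move at their own pace and stop on an object; "grip_force" is the grip in N (left out, the last holds). Time passes only in rows, so rows that do not move let the fingers close, or fill a call up. It gives the time, the measured TCP pose, the force and the opening at its end, in the units of the state.
- monitor.observe(): the state, without advancing time (a new reading comes with each control period).
- grab_frame(name): name is "scene" or "top"; returns a dict with "frame" (400x640x3 uint8, red, green, blue), "vertical_fov" (degrees; the focal length in pixels is half the picture's height over the tangent of half this angle, whatever the lens; pixels are square), "cx", "cy" (the principal point, pixels), "xyz" and "orientation" of the camera in the world. Camera axes: x right, y down, z forward; pixel columns grow to the right and rows downward; lengths in m; the calibration is good to about 2 mm. A picture is of the moment at which its call begins. There is no depth.
- workorder.job_done(): hands the job in, once; it reports no verdict.
The state is a dict: "clock": time; "qpos": joint angles; "qd": joint speeds; "joint_efforts": joint torques, N m; "position": TCP position; "tool_rot": TCP orientation; "force": force on the tool from outside, world axes, zero at the start; "moment": the same for the moment, N m; "grip_width": finger opening in m.
Only numpy, scipy, OpenCV 4.12 (cv2) and the standard library are available. Lean on these libraries where they do the work, as an engineer would, in place of code of your own. Each camera call takes 0.05 s, during which the arm holds its last target. There are 200 camera calls.

## Working session

There is one attempt and no reset: what is moved stays moved. The work goes in short steps, Python scripts to look and compute and a tool call to move; the robot and the scene stay as the last step left them, time stands still between calls to the robot, and variables do not carry over. Pictures are saved under pics/ and viewed, about 8 in all and at most 12, crops included, and the job is handed in when it is done.

Besides the shell and the picture viewer there is one more tool, called after ">>>" as name(argument=value, ...) on one line, values as JSON. drive_tool: Moves the arm, as the interface text tells. Its arguments: {"type":"object","properties":{"steps":{"type":"array"},"grip_force":{"type":"number"}},"required":["steps"]}

```bash
ls; mkdir -p pics; cat > h.py <<'E'
import numpy as np, cv2
from scipy.spatial.transform import Rotation as R
from workcell import monitor, grab_frame, workorder
def grab(n,save=None):
    g=grab_frame(n)
    if save: cv2.imwrite(save,cv2.cvtColor(g["frame"],cv2.COLOR_RGB2BGR))
    return g
def cam(g):
    f=200/np.tan(np.radians(g["vertical_fov"])/2)
    o=np.array(g["orientation"],float)
    M=R.from_euler('xyz',o).as_matrix()
    return f,M,np.array(g["xyz"])
def proj(g,P):
    f,M,t=cam(g); p=(np.atleast_2d(P)-t)@M
    return np.c_[g["cx"]+f*p[:,0]/p[:,2],g["cy"]+f*p[:,1]/p[:,2]]
def ray(g,u,v):
    f,M,t=cam(g); return t,M@np.array([(u-g["cx"])/f,(v-g["cy"])/f,1])
def atz(g,u,v,z):
    t,d=ray(g,u,v); return t+d*(z-t[2])/d[2]
E
python3 - <<'E'
from h import *
print(monitor.observe())
for n in("scene","top"):
    g=grab(n,f"pics/{n}0.png"); print(n,{k:v for k,v in g.items() if k!="frame"})
E
```

```text
pics
{'clock': 0.0, 'qpos': array([ 1.19477747,  0.52202913, -0.03634346,  1.59996269,  0.02121837,
        1.02112867, -0.11279327]), 'qd': array([-0.00170382, -0.0011711 , -0.00041446, -0.00036135,  0.00104341,
       -0.00054291,  0.00025723]), 'joint_efforts': array([-5.60806238e-04, -9.27126431e+01,  1.98024474e+00, -3.69932985e+01,
        1.79516687e-02,  8.23674607e-03,  6.75264482e-05]), 'position': array([ 0.18804851, -0.59571357,  0.24473237]), 'tool_rot': array([-1.57088558e+00,  1.13871150e-03, -1.26495806e+00]), 'force': array([-0.56400913,  0.28408902,  0.41492333]), 'moment': array([-0.01923307,  0.03653299,  0.01921822]), 'grip_width': 0.08508710919611281}
scene {'vertical_fov': 44.203140668418854, 'cx': 316.7101361406955, 'cy': 191.799413415022, 'xyz': array([ 1.25469092, -0.50104315,  1.00694481]), 'orientation': array([-2.42388376, -0.01470454,  0.93321737])}
top {'vertical_fov': 45.20182025723453, 'cx': 312.0091707337329, 'cy': 203.92602015628944, 'xyz': array([0.4937097 , 0.00559004, 1.4833246 ]), 'orientation': array([-3.03928245, -0.02316028, -1.57305312])}
```

View pics/scene0.png

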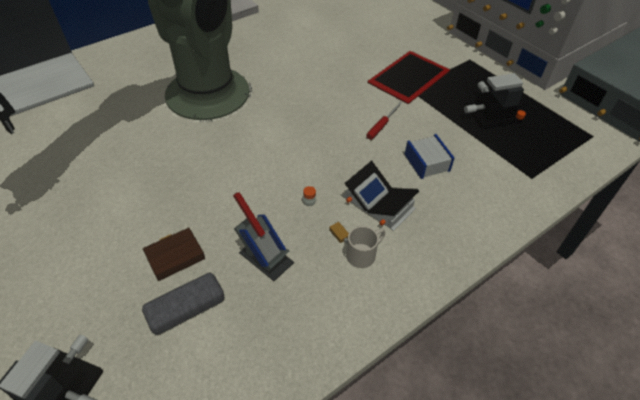

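View pics/top0.png

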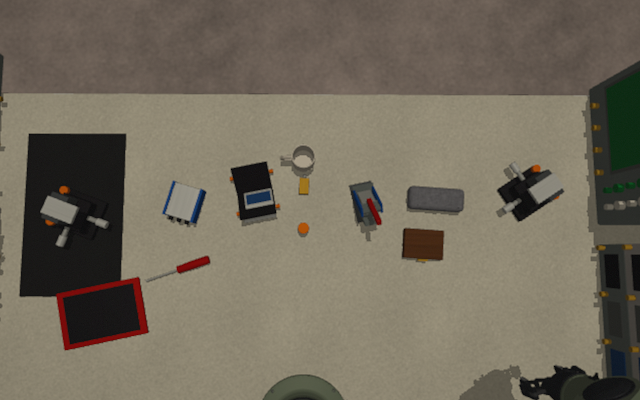

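Scene and top views: cradle at top px ~(254,191), with the blue carrier on its near leaf at (258,199). The spatula in its rest is at ~(367,205), the jar at (303,229), the adapter at (304,187) and the mug at (303,157). Next: enlarged crops.

```bash
python3 - <<'E'
import cv2,numpy as np
a=cv2.imread("pics/top0.png")
l=cv2.resize(a[150:230,220:285],None,fx=6,fy=6,interpolation=cv2.INTER_CUBIC)
r=cv2.resize(a[165:245,335:400],None,fx=6,fy=6,interpolation=cv2.INTER_CUBIC)
cv2.imwrite("pics/c1.png",np.hstack([l,r]))
a=cv2.imread("pics/scene0.png")
l=cv2.resize(a[150:240,335:425],None,fx=4.4,fy=4.4,interpolation=cv2.INTER_CUBIC)
r=cv2.resize(a[185:285,220:305],None,fx=4.4,fy=4.4,interpolation=cv2.INTER_CUBIC)
l=cv2.copyMakeBorder(l,0,r.shape[0]-l.shape[0],0,0,cv2.BORDER_CONSTANT)
cv2.imwrite("pics/c2.png",np.hstack([l,r]))
E
```

```text
(no output)
```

View pics/c1.png

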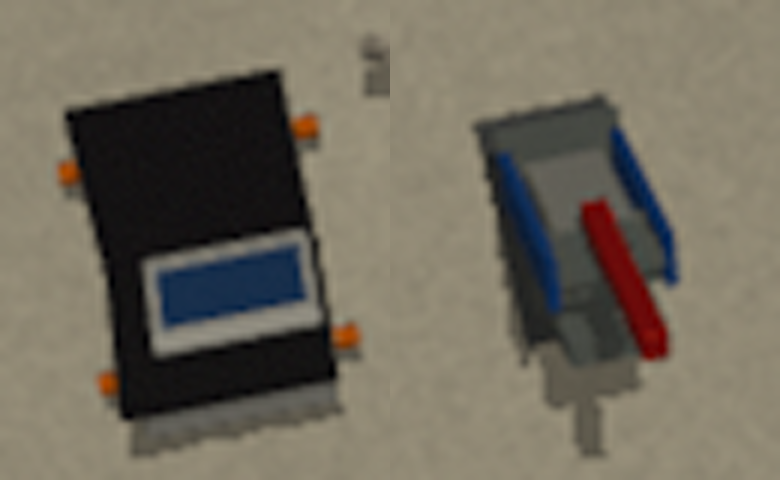

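View pics/c2.png

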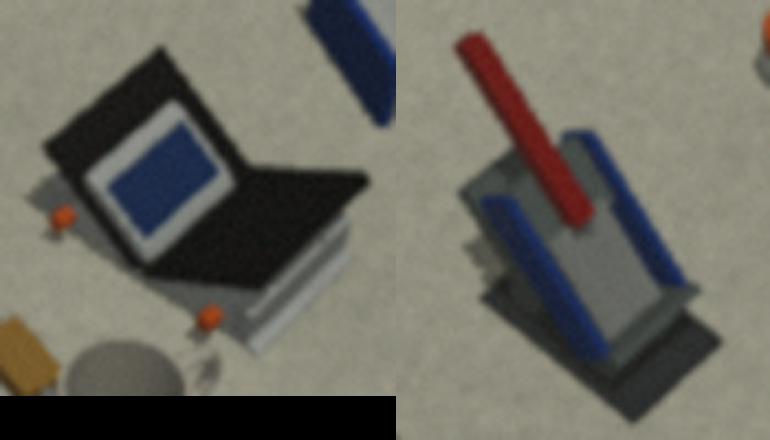

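```bash
cat > fit.py <<'E'
from h import *
from scipy.optimize import least_squares
gt=grab("top");gs=grab("scene")
T=lambda x,y:((x+.5)/6-.5+220,(y+.5)/6-.5+150)
T2=lambda x,y:((x-390+.5)/6-.5+335,(y+.5)/6-.5+165)
S=lambda x,y:((x+.5)/4.4-.5+335,(y+.5)/4.4-.5+150)
S2=lambda x,y:((x-396+.5)/4.4-.5+220,(y+.5)/4.4-.5+185)
def fit(items,x0):
    def res(p,w=False):
        M=R.from_euler('z',p[2]).as_matrix(); e=[]
        for g,uv,P in items:
            e.append(proj(g,M@np.array(P)/1000+[p[0],p[1],0])[0]-uv)
        return np.ravel(e)
    r=least_squares(res,x0,x_scale=[.1,.1,1],loss='soft_l1'); print(np.round(r.x,4),np.degrees(r.x[2])); print(np.round(res(r.x).reshape(-1,2),1).tolist()); return r.x
c=75.4;z=67.8
C=[(gt,T(66,110),(c,55,z)),(gt,T(280,70),(c,-55,z)),(gt,T(336,378),(-c,-55,z)),(gt,T(124,417),(-c,55,z)),
(gs,S(162,47),(-c,55,z)),(gs,S(44,148),(-c,-55,z)),(gs,S(248,167),(0,55,15)),(gs,S(370,180),(c,55,z)),(gs,S(262,288),(c,-55,z))]
pc=fit(C,[.6,.1,0])
a=np.radians(35)
def car(x,y,zz): # carrier frame->cradle
    s=31.5-x; h=4+zz
    return (-s*np.cos(a)+h*np.sin(a), y, 15+s*np.sin(a)+h*np.cos(a))
# carrier lateral offset from blue panel centre & corners
from itertools import product
M=R.from_euler('z',pc[2]).as_matrix()
for g,n,pts in((gt,'t',[T(140,260),T(305,230),T(323,322),T(155,357)]),(gs,'s',[S(175,98),S(237,185),S(150,264),S(84,178)])):
    f,_,_=cam(g)
    loc=[]
    for u,v in pts:
        t,d=ray(g,u,v); t=M.T@(t-[pc[0],pc[1],0])*1000; d=M.T@d
        # plane of leaf at height 4 normal
        nn=np.array([np.sin(a),0,np.cos(a)]); p0=np.array(car(0,0,0))
        q=t+d*((p0-t)@nn)/(d@nn); sx=(q-p0)@np.array([np.cos(a),0,-np.sin(a)])
        loc.append((round(sx,1),round(q[1],1)))
    print(n,loc)
b=np.radians(50)
def sp(t,y,n): return (-46+t*np.cos(b)+n*np.sin(b),y,144-t*np.sin(b)+n*np.cos(b))
I=[(gt,T2(595,201),sp(70,0,8)),(gt,T2(650,357),sp(-45,0,-8)),(gs,S2(578,220),sp(70,0,8)),(gs,S2(472,32),sp(-45,0,-8)),
(gt,T2(500,155),sp(135,28,2)),(gt,T2(554,300),sp(35,28,2)),(gt,T2(615,130),sp(135,-28,2)),(gt,T2(672,278),sp(35,-28,2)),
(gs,S2(578,133),sp(35,28,2)),(gs,S2(498,200),sp(35,-28,2))]
pr=fit(I,[.6,-.15,0])
M=R.from_euler('z',pr[2]).as_matrix(); print("grip",M@np.array(sp(0,0,0))/1000+[pr[0],pr[1],0])
for n,g,u,v,zz in(("jar",gt,303,229,.045),("adapter",gt,304,187,.018),("mug",gt,303,157,.075)): print(n,atz(g,u,v,zz))
E
python3 fit.py
```

```text
[0.6841 0.1458 0.204 ] 11.687909178604233
[[-0.2, -0.1], [0.5, -0.7], [1.2, -2.7], [-0.2, -1.7], [-0.1, -0.1], [0.6, -0.8], [0.5, -0.2], [-0.6, -2.0], [-1.4, -1.7]]
t [(np.float64(30.4), np.float64(37.6)), (np.float64(28.0), np.float64(-47.8)), (np.float64(-36.0), np.float64(-48.8)), (np.float64(-36.3), np.float64(36.0))]
s [(np.float64(-31.7), np.float64(37.0)), (np.float64(33.6), np.float64(35.4)), (np.float64(32.6), np.float64(-49.9)), (np.float64(-31.7), np.float64(-50.7))]
[ 0.6477 -0.194   0.1864] 10.680266943207739
[[0.2, 0.2], [1.3, 1.7], [1.3, -0.9], [-3.3, -0.1], [2.1, -0.4], [0.5, -6.2], [0.9, 0.4], [-0.1, -6.1], [1.5, -0.7], [1.4, -1.8]]
grip [ 0.60247203 -0.2024766   0.144     ]
jar [ 0.56590271 -0.00091992  0.045     ]
adapter [ 0.69646301 -0.0041625   0.018     ]
mug [ 0.77864853 -0.00085741  0.075     ]
```

```bash
sed -i 's/(gt,T(66,110),(c,55,z)),(gt,T(280,70),(c,-55,z)),(gt,T(336,378),(-c,-55,z)),(gt,T(124,417),(-c,55,z))/(gt,T(66,110),(80,55,61.2)),(gt,T(280,70),(80,-55,61.2)),(gt,T(336,378),(-80,-55,61.2)),(gt,T(124,417),(-80,55,61.2))/; s/(gs,S(370,180),(c,55,z)),(gs,S(262,288),(c,-55,z))/(gs,S(370,183),(80,55,61.2)),(gs,S(262,289),(80,-55,61.2))/; s/(gt,T2(554,300),sp(35,28,2)),//; s/,(gt,T2(672,278),sp(35,-28,2))//' fit.py; python3 fit.py
```

```text
[0.6825 0.1464 0.2003] 11.47666616791207
[[-0.2, -0.7], [0.3, -1.2], [1.3, -0.4], [0.1, 0.5], [-0.2, -0.6], [0.4, -1.3], [0.3, -0.6], [0.2, -0.4], [-0.7, 0.3]]
t [(np.float64(32.2), np.float64(36.8)), (np.float64(30.2), np.float64(-48.7)), (np.float64(-33.8), np.float64(-49.8)), (np.float64(-34.6), np.float64(35.0))]
s [(np.float64(-30.5), np.float64(36.5)), (np.float64(34.8), np.float64(35.1)), (np.float64(34.1), np.float64(-50.1)), (np.float64(-30.3), np.float64(-51.1))]
[ 0.649  -0.194   0.1865] 10.687417969771873
[[0.2, -0.2], [1.3, 1.2], [1.6, -0.5], [-3.1, 0.2], [2.1, -0.8], [0.9, -0.0], [1.8, -0.4], [1.7, -1.4]]
grip [ 0.60378625 -0.20251608  0.144     ]
jar [ 0.56590271 -0.00091992  0.045     ]
adapter [ 0.69646301 -0.0041625   0.018     ]
mug [ 0.77864853 -0.00085741  0.075     ]
```

```bash
cat >> fit.py <<'E'
print("handle only");fit(I[:4],pr);print("rails only");fit(I[4:],pr)
print(proj(gt,[.6038,-.2025,.144]),proj(gs,[.6038,-.2025,.144]))
E
python3 fit.py|tail -8
python3 - <<'E'
from h import *
m=monitor.observe();M=R.from_euler('xyz',m["tool_rot"]).as_matrix();print(np.round(M,3))
for n in("scene","top"):
    g=grab(n);a=g["frame"].astype(int)
    k=((a[...,0]>90)&(a[...,1]<40)&(a[...,2]<40)).astype(np.uint8)
    k[:, :]=k
    box=(slice(165,245),slice(335,400)) if n=="top" else (slice(185,250),slice(225,275))
    q=np.argwhere(k[box])+[box[0].start,box[1].start]
    r=cv2.minAreaRect(q[:,::-1].astype(np.float32)); print(n,len(q),r,cv2.boxPoints(r).tolist())
E
```

```text
mug [ 0.77864853 -0.00085741  0.075     ]
handle only
[ 0.6508 -0.195   0.1157] 6.628475277835773
[[0.7, -0.9], [-0.4, 0.9], [1.6, 0.3], [-1.0, -0.4]]
rails only
[ 0.6485 -0.1954  0.2738] 15.686658576027455
[[1.6, 0.4], [0.0, -0.4], [-0.2, -0.3], [1.1, -0.1]]
[[375.01027112 213.64195645]] [[245.56768524 208.74760538]]
[[ 0.301 -0.     0.954]
 [-0.954  0.     0.301]
 [-0.    -1.     0.   ]]
scene 212 ((249.60000610351562, 213.80001831054688), (48.01200866699219, 4.755183219909668), 57.528804779052734) [[234.70587158203125, 194.82354736328125], [238.7176513671875, 192.27059936523438], [264.494140625, 232.7764892578125], [260.48236083984375, 235.32943725585938]]
top 109 ((374.12933349609375, 210.80174255371094), (27.311738967895508, 4.333111763000488), 66.80140686035156) [[366.7586364746094, 199.1034698486328], [370.7414245605469, 197.3965606689453], [381.5000305175781, 222.50001525878906], [377.5172424316406, 224.20692443847656]]
```

```bash
python3 - <<'E'
from h import *
gt=grab("top");gs=grab("scene")
n=[]
for g,p,q in((gt,(368.75,198.25),(379.5,223.35)),(gs,(236.7,193.5),(262.5,234.05))):
    t,a=ray(g,*p);_,b=ray(g,*q);m=np.cross(a,b);n.append((m/np.linalg.norm(m),t))
d=np.cross(n[0][0],n[1][0]);d/=np.linalg.norm(d);d*=np.sign(d[0])
print("dir",d,"yaw",np.degrees(np.arctan2(d[1],d[0])),"dip",np.degrees(np.arcsin(-d[2])))
A=np.array([n[0][0],n[1][0],[0,0,1]]);b=[n[0][0]@n[0][1],n[1][0]@n[1][1],.144]
print("axis at z=.144:",np.linalg.solve(A,b))
E
```

```text
dir [ 0.65785667  0.13047285 -0.74175564] yaw 11.217910610323502 dip 47.88118502118333
axis at z=.144: [ 0.60876258 -0.20138699  0.144     ]
```

>>> drive_tool(steps=[85, 27.7, 26.2, 12, -1.3, 85, 27.7, 26.2, 12, -1.3, 85, 27.7, 26.2, 12, -1.3, 85, 27.7, 26.2, 12, -1.3, 85, 27.7, 26.2, 12, -1.3])

```text
clock: 1.02
position: [0.3276, -0.4636, 0.306]
tool_rot: [-1.571, -0.0, -1.38]
force: [0.8, -1.1, -0.2]
grip_width: 0.0851
```

>>> drive_tool(steps=[85, 27.7, 26.2, 0, 0, 85, 27.7, 26.2, 0, 0, 85, 27.7, 26.2, 0, 0, 85, 27.7, 26.2, 0, 0, 85, 27.7, 26.2, 0, 0])

```text
clock: 1.43
position: [0.4662, -0.3325, 0.3055]
tool_rot: [-1.571, -0.0, -1.379]
force: [1.1, -0.4, 0.3]
grip_width: 0.0852
```

>>> drive_tool(steps=[85, 27.7, 26.2, 0, 0, 85, 27.7, 26.2, 0, 0, 85, 27.7, 26.2, 0, 0, 85, 27.7, 26.2, 0, 0, 85, 27.7, 26.2, 0, 0])

```text
clock: 1.85
position: [0.6048, -0.2015, 0.3054]
tool_rot: [-1.571, -0.0, -1.379]
force: [-0.6, -0.6, 0.2]
grip_width: 0.0847
```

>>> drive_tool(steps=[85, 0, -0.5, -36, 0, 85, 0, -0.5, -36, 0, 85, 0, 0, -34, 0, 85, 0, 0, -32, 0, 85, 0, 0, -28, 0])

```text
clock: 2.27
position: [0.6031, -0.2038, 0.1372]
tool_rot: [-1.572, 0.0, -1.378]
force: [0.6, -0.3, -0.3]
grip_width: 0.085
```

```bash
python3 - <<'E'
from h import *
print(monitor.observe()["position"])
g=grab("scene");a=cv2.cvtColor(g["frame"],cv2.COLOR_RGB2BGR)[150:290,190:330]
t=cv2.cvtColor(grab("top")["frame"],cv2.COLOR_RGB2BGR)[150:260,320:420]
a=cv2.resize(a,(560,560),interpolation=cv2.INTER_CUBIC);cv2.imwrite("pics/g1.png",a)
E
```

```text
[ 0.6031075  -0.20379039  0.13720796]
```

View pics/g1.png

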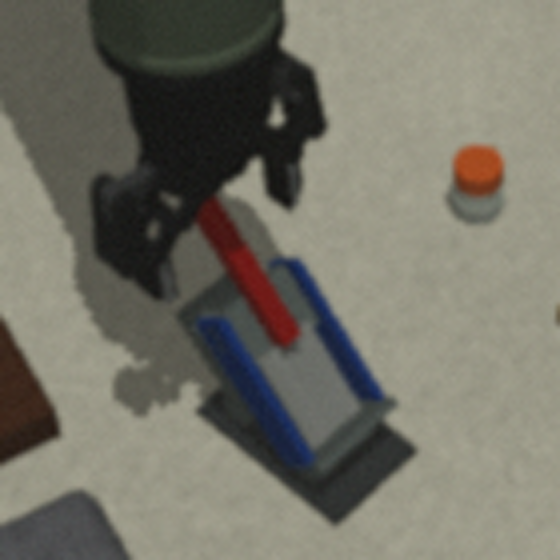

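The handle is centred between the fingers, clear of the rails. Closing.

>>> drive_tool(steps=[60, 0.5, 1, 1, 0, 40, 0, 0, 0, 0, 10, 0, 0, 0, 0, 8, 0, 0, 0, 0, 8, 0, 0, 0, 0], grip_force=100)

```text
clock: 2.78
position: [0.6046, -0.2032, 0.1415]
tool_rot: [-1.569, -0.001, -1.379]
force: [0.3, 0.2, 0.8]
grip_width: 0.025
```

>>> drive_tool(steps=[8, 0, 0, 0, 0, 8, 0, 0, 0, 0, 8, 0, 0, 0, 0, 8, 0, 0, 0, 0, 8, 0, 0, 0, 0])

```text
clock: 3.2
position: [0.6043, -0.203, 0.1411]
tool_rot: [-1.57, -0.0, -1.378]
force: [-3.3, 1.1, 9.0]
grip_width: 0.0123
```

>>> drive_tool(steps=[8, 0, 0, 6, 0, 8, 0, 0, 12, 0, 8, 0, 0, 20, 0, 8, 0, 0, 30, 0, 8, 0, 0, 30, 0])

```text
clock: 3.62
position: [0.6038, -0.2029, 0.2401]
tool_rot: [-1.571, 0.0, -1.378]
force: [0.8, -0.5, -0.2]
grip_width: 0.0125
```

>>> drive_tool(steps=[8, 0, 0, 30, 0, 8, 0, 0, 10, 0, 8, 0, 0, 0, 0, 8, 0, 0, 0, 0, 8, 0, 0, 0, 0])

```text
clock: 4.03
position: [0.6036, -0.2029, 0.2774]
tool_rot: [-1.572, 0.001, -1.378]
force: [0.8, -0.1, -0.9]
grip_width: 0.0125
```

```bash
python3 - <<'E'
from h import *
F=[]
for i in range(6):
    g=grab("scene"); m=monitor.observe(); F.append(np.r_[m["force"],m["moment"]])
print(m["position"],m["grip_width"],np.mean(F,0).round(2),np.std(F,0).round(2),m["clock"])
gt=grab("top")
cv2.imwrite("pics/s1.png",cv2.cvtColor(g["frame"],cv2.COLOR_RGB2BGR))
a=cv2.cvtColor(g["frame"],cv2.COLOR_RGB2BGR)[130:270,190:330]
b=cv2.cvtColor(gt["frame"],cv2.COLOR_RGB2BGR)[130:270,320:400]
cv2.imwrite("pics/s1c.png",cv2.resize(np.hstack([a,b]),None,fx=3.6,fy=3.6,interpolation=cv2.INTER_CUBIC))
E
```

```text
[ 0.60396133 -0.20296529  0.2776871 ] 0.012673307434026615 [ 0.28  0.14 -0.84 -0.02  0.03  0.01] [0.77 0.53 0.35 0.02 0.03 0.02] 4.3333
```

View pics/s1c.png

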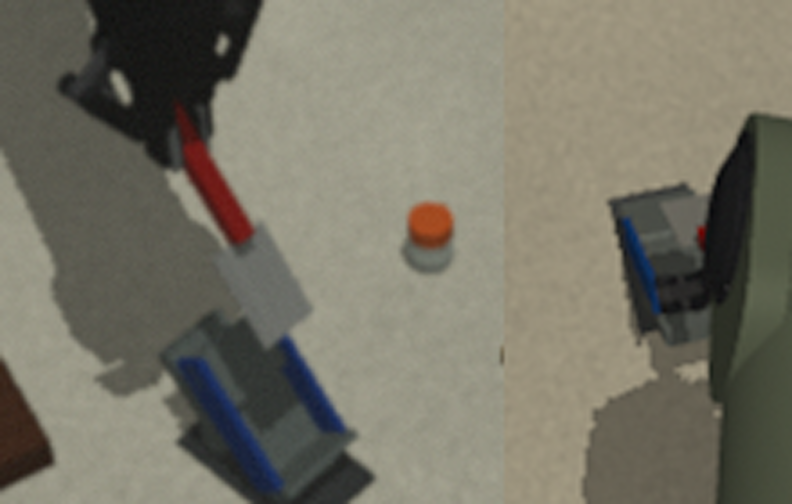

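```bash
python3 - <<'E'
from h import *
g=grab("scene");o=np.array([.604,-.203,.2806])
for y in(8,11,14):
  Y=np.radians(y);B=np.radians(50)
  e=np.array([np.cos(Y),np.sin(Y),0]);d=np.cos(B)*e-[0,0,np.sin(B)];n=np.sin(B)*e+[0,0,np.cos(B)];s=np.cross([0,0,1],e)
  root=o+.07*d-.008*n
  print(y,"top-end of handle",proj(g,o+.07*d+.008*n).round(1))
  for k in(-8,-4,0,4,8):
    K=np.radians(k);dd=np.cos(K)*d+np.sin(K)*n
    t=root+.065*dd
    print(k,proj(g,[t,t+.02*s,t-.02*s,root+.02*s,root-.02*s]).round(1).tolist())
E
```

```text
8 top-end of handle [[257.1 195.8]]
-8 [[266.1, 221.3], [273.1, 216.3], [258.9, 226.5], [261.0, 190.9], [246.2, 200.9]]
-4 [[267.2, 221.6], [274.2, 216.5], [260.0, 226.8], [261.0, 190.9], [246.2, 200.9]]
0 [[268.2, 221.8], [275.2, 216.7], [261.0, 227.0], [261.0, 190.9], [246.2, 200.9]]
4 [[269.1, 221.8], [276.2, 216.7], [261.9, 227.0], [261.0, 190.9], [246.2, 200.9]]
8 [[270.0, 221.7], [277.1, 216.6], [262.8, 227.0], [261.0, 190.9], [246.2, 200.9]]
11 top-end of handle [[258.1 195.1]]
-8 [[267.4, 220.3], [274.1, 215.0], [260.6, 225.7], [261.4, 190.1], [247.3, 200.6]]
-4 [[268.5, 220.5], [275.2, 215.2], [261.7, 226.0], [261.4, 190.1], [247.3, 200.6]]
0 [[269.6, 220.7], [276.3, 215.3], [262.8, 226.1], [261.4, 190.1], [247.3, 200.6]]
4 [[270.7, 220.6], [277.4, 215.3], [263.8, 226.1], [261.4, 190.1], [247.3, 200.6]]
8 [[271.6, 220.5], [278.3, 215.1], [264.8, 226.0], [261.4, 190.1], [247.3, 200.6]]
14 top-end of handle [[259.  194.4]]
-8 [[268.7, 219.3], [275.0, 213.7], [262.2, 224.9], [261.7, 189.3], [248.4, 200.3]]
-4 [[269.9, 219.4], [276.2, 213.9], [263.4, 225.1], [261.7, 189.3], [248.4, 200.3]]
0 [[271.0, 219.5], [277.3, 213.9], [264.6, 225.2], [261.7, 189.3], [248.4, 200.3]]
4 [[272.1, 219.4], [278.4, 213.8], [265.6, 225.1], [261.7, 189.3], [248.4, 200.3]]
8 [[273.1, 219.2], [279.5, 213.6], [266.6, 225.0], [261.7, 189.3], [248.4, 200.3]]
```

The spatula is held as predicted: the tip at scene px (270,221) matches the model at yaw 11° with a bend of about 0–4°. Carrying it over to the cradle.

>>> drive_tool(steps=[8, -6.2, 31.4, -3, 0.1, 8, -6.2, 31.4, -3, 0.1, 8, -6.2, 31.4, -3, 0.1, 8, -6.2, 31.4, -3, 0.1, 8, -6.2, 31.4, -3, 0])

```text
clock: 4.85
position: [0.5726, -0.0446, 0.2632]
tool_rot: [-1.571, 0.0, -1.372]
force: [1.2, 0.9, -0.0]
grip_width: 0.0126
```

>>> drive_tool(steps=[8, -6.2, 31.4, -6, 0, 8, -6.2, 31.4, -6, 0, 8, -6.2, 31.4, -6, 0, 8, -6.2, 31.4, -6, 0, 8, -6.2, 31.4, -6, 0])

```text
clock: 5.27
position: [0.5417, 0.1124, 0.2331]
tool_rot: [-1.571, -0.0, -1.372]
force: [-0.2, -0.5, -1.0]
grip_width: 0.0125
```

>>> drive_tool(steps=[8, 0, 0, -15, 0, 8, 0, 0, -12, 0, 8, 0, 0, -8, 0, 8, 0, 0, 0, 0, 8, 0, 0, 0, 0])

```text
clock: 5.68
position: [0.5422, 0.1107, 0.1983]
tool_rot: [-1.571, -0.0, -1.372]
force: [0.3, -0.1, -0.7]
grip_width: 0.0122
```

```bash
python3 - <<'E'
from h import *
F=[]
for i in range(8):
    g=grab("scene"); m=monitor.observe(); F.append(np.r_[m["force"],m["moment"]])
print(m["position"],m["tool_rot"],m["grip_width"],np.mean(F,0).round(2),m["clock"])
gt=grab("top")
a=cv2.cvtColor(g["frame"],cv2.COLOR_RGB2BGR)[130:240,315:425]
b=cv2.cvtColor(gt["frame"],cv2.COLOR_RGB2BGR)[140:250,205:285]
cv2.imwrite("pics/s2c.png",cv2.resize(np.hstack([a,b]),None,fx=4.2,fy=4.2,interpolation=cv2.INTER_CUBIC))
E
```

```text
[0.54226101 0.11093168 0.19856613] [-1.57035174e+00  3.30444886e-05 -1.37167525e+00] 0.012711470986579161 [ 0.28 -0.12 -0.84 -0.02  0.01 -0.01] 6.0833
```

View pics/s2c.png

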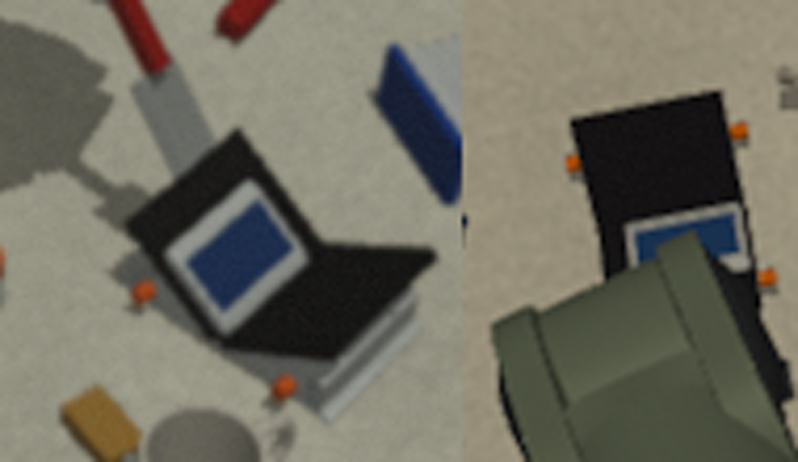

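```bash
python3 - <<'E'
from h import *
g=grab("scene");o=np.array([.5423,.1109,.1985+.003])
C=lambda u,v:((u-315)*4.2,(v-130)*4.2)
Y=np.radians(11.4);B=np.radians(50)
e=np.array([np.cos(Y),np.sin(Y),0]);d=np.cos(B)*e-[0,0,np.sin(B)];n=np.sin(B)*e+[0,0,np.cos(B)];s=np.cross([0,0,1],e)
root=o+.07*d-.008*n
for k in(-8,-4,0,4,8):
    K=np.radians(k);dd=np.cos(K)*d+np.sin(K)*n
    t=root+.065*dd
    print(k,[tuple(round(float(q)) for q in C(*p)) for p in proj(g,[t+.02*s,t-.02*s,root+.02*s,root-.02*s,o+.07*d+.008*n])])
c=np.array([.6825,.1464,0])
for P in((-75.4,55,67.8),(-75.4,-55,67.8)):
    print("leaf",C(*proj(g,c+(P[0]*e+P[1]*s)/1000+[0,0,P[2]/1000])[0]))
E
```

```text
-8 [(203, 141), (162, 175), (167, 50), (125, 83), (163, 64)]
-4 [(208, 141), (168, 175), (167, 50), (125, 83), (163, 64)]
0 [(213, 140), (172, 175), (167, 50), (125, 83), (163, 64)]
4 [(218, 140), (177, 174), (167, 50), (125, 83), (163, 64)]
8 [(222, 138), (182, 173), (167, 50), (125, 83), (163, 64)]
leaf (np.float64(236.1893288167008), np.float64(124.73261197225636))
leaf (np.float64(126.03810594346831), np.float64(217.93184192971998))
```

The tip stands clear above the bare part of the near leaf, in line with its upper edge (crop px (178,180)–(213,148)), and the bend looks like about 0–4°. Feeling down.

>>> drive_tool(steps=[8, 0, 0, -8, 0, 8, 0, 0, -7, 0, 8, 0, 0, -4, 0, 8, 0, 0, -2, 0, 8, 0, 0, -0.5, 0])

```text
clock: 6.6
position: [0.5418, 0.111, 0.176]
tool_rot: [-1.572, 0.0, -1.371]
force: [0.1, -0.2, -0.9]
grip_width: 0.0128
```

>>> drive_tool(steps=[8, 0, 0, -0.5, 0, 8, 0, 0, -0.5, 0, 8, 0, 0, -0.5, 0, 8, 0, 0, -0.5, 0, 8, 0, 0, -0.5, 0])

```text
clock: 7.02
position: [0.5422, 0.111, 0.1744]
tool_rot: [-1.571, 0.0, -1.371]
force: [0.1, -0.3, -0.8]
grip_width: 0.0126
```

>>> drive_tool(steps=[8, 0, 0, -0.5, 0, 8, 0, 0, -0.5, 0, 8, 0, 0, -0.5, 0, 8, 0, 0, -0.5, 0, 8, 0, 0, -0.5, 0])

```text
clock: 7.43
position: [0.5421, 0.111, 0.1717]
tool_rot: [-1.571, 0.0, -1.372]
force: [0.3, -0.5, -0.3]
grip_width: 0.0129
```

>>> drive_tool(steps=[8, 0, 0, -0.5, 0, 8, 0, 0, -0.5, 0, 8, 0, 0, -0.5, 0, 8, 0, 0, -0.4, 0, 8, 0, 0, 0, 0])

```text
clock: 7.85
position: [0.5421, 0.111, 0.1698]
tool_rot: [-1.571, 0.0, -1.371]
force: [0.6, -0.4, -0.9]
grip_width: 0.0125
```

>>> drive_tool(steps=[8, 0, 0, -0.5, 0, 8, 0, 0, -0.5, 0, 8, 0, 0, -0.5, 0, 8, 0, 0, -0.4, 0, 8, 0, 0, 0, 0])

```text
clock: 8.27
position: [0.5421, 0.111, 0.1679]
tool_rot: [-1.571, 0.0, -1.371]
force: [-1.3, 0.3, -1.2]
grip_width: 0.0127
```

>>> drive_tool(steps=[8, 0, 0, -0.5, 0, 8, 0, 0, -0.5, 0, 8, 0, 0, -0.5, 0, 8, 0, 0, -0.3, 0, 8, 0, 0, 0, 0])

```text
clock: 8.68
position: [0.5424, 0.1111, 0.1663]
tool_rot: [-1.57, 0.0, -1.371]
force: [0.6, 1.0, 2.7]
grip_width: 0.0127
```

```bash
cat > f.py <<'E'
from h import *
F=[]
for i in range(6):
    g=grab_frame("top"); m=monitor.observe(); F.append(np.r_[m["force"],m["moment"]])
f=np.mean(F,0)-[.28,0,-.84,-.02,.02,0]
print(m["position"].round(4),m["tool_rot"].round(3),f.round(2),m["clock"])
Y=np.radians(11.48);fx=f[0]*np.cos(Y)+f[1]*np.sin(Y);a=np.radians(35)
print("normal N",fx*np.sin(a)+f[2]*np.cos(a),"upslope",-fx*np.cos(a)+f[2]*np.sin(a))
p=(m["position"]-[.6825,.1464,0])*1000
print("cradle tcp",p[0]*np.cos(Y)+p[1]*np.sin(Y),-p[0]*np.sin(Y)+p[1]*np.cos(Y),p[2])
E
python3 f.py
```

```text
[0.5423 0.1111 0.1663] [-1.57   0.    -1.372] [ 1.12  0.39  2.77  0.12 -0.57 -0.02] 8.9833
normal N 2.941357752821447 upslope 0.626163225411424
cradle tcp -144.45383353661168 -6.730711377662228 166.3040729162104
```

Contact: about 3 N along the leaf normal, with the tip about 78 mm up the slope. Sliding down the leaf toward the lip.

>>> drive_tool(steps=[8, 1.6, 0.33, -1.15, 0, 8, 1.6, 0.33, -1.15, 0, 8, 1.6, 0.33, -1.15, 0, 8, 1.6, 0.33, -1.15, 0, 8, 1.6, 0.33, -1.15, 0])

```text
clock: 9.4
position: [0.5504, 0.1127, 0.1603]
tool_rot: [-1.571, 0.0, -1.372]
force: [0.6, -0.3, 5.3]
grip_width: 0.0126
```

```bash
python3 f.py
```

```text
[0.5502 0.1127 0.1604] [-1.571  0.    -1.371] [ 2.64  0.57  1.71  0.26 -1.05 -0.04] 9.7
normal N 2.9495365295951643 upslope -1.2331563781807378
cradle tcp -136.34343346276128 -6.69207374551905 160.4249013443015
```

>>> drive_tool(steps=[8, 1.6, 0.33, -1.13, 0, 8, 1.6, 0.33, -1.13, 0, 8, 1.6, 0.33, -1.13, 0, 8, 1.6, 0.33, -1.13, 0, 8, 1.2, 0.25, -0.8, 0])

```text
clock: 10.12
position: [0.5579, 0.1142, 0.155]
tool_rot: [-1.571, -0.0, -1.372]
force: [-1.2, 0.4, 5.3]
grip_width: 0.0124
```

```bash
python3 f.py
```

```text
[0.5578 0.1142 0.1551] [-1.571  0.    -1.371] [ 2.27  0.38  1.86  0.2  -1.01 -0.03] 10.4167
normal N 2.843785239883343 upslope -0.8191877447002338
cradle tcp -128.5788584681319 -6.71547648291104 155.0593188495673
```

>>> drive_tool(steps=[8, 1.4, 0.29, -0.97, 0, 8, 1.4, 0.29, -0.97, 0, 8, 1.4, 0.29, -0.97, 0, 8, 1.4, 0.29, -0.97, 0, 8, 1.0, 0.2, -0.68, 0])

```text
clock: 10.83
position: [0.5645, 0.1156, 0.1504]
tool_rot: [-1.571, -0.0, -1.372]
force: [-0.9, -0.5, 3.9]
grip_width: 0.0128
```

```bash
python3 f.py; python3 - <<'E'
from h import *
g=grab("scene")
a=cv2.cvtColor(g["frame"],cv2.COLOR_RGB2BGR)[140:240,325:435]
cv2.imwrite("pics/s3c.png",cv2.resize(a,None,fx=6,fy=6,interpolation=cv2.INTER_CUBIC))
E
```

```text
[0.5644 0.1156 0.1505] [-1.571  0.    -1.371] [ 2.07  0.41  1.48  0.18 -0.9  -0.04] 11.1333
normal N 2.4208470024511115 upslope -0.8756713696381005
cradle tcp -121.8591364452832 -6.659878088153793 150.48670561212526
```

View pics/s3c.png

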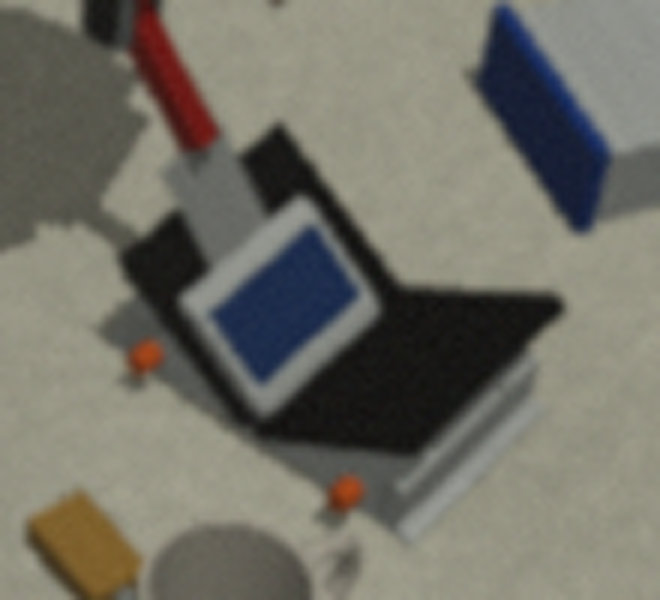

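The blade has gone under the lip, centred on the plate edge (crop px (205,262)–(268,212)), at about 2.4 N. Inserting 4 mm more, then raising the plate along its arc about the valley.

>>> drive_tool(steps=[8, 1.6, 0.33, -1.1, 0, 8, 1.6, 0.33, -1.1, 0, 8, 0.9, 0.2, 2.5, 0, 8, 4, 0.8, 3.7, 0, 8, 4, 0.8, 3.7, 0])

```text
clock: 11.6
position: [0.5763, 0.118, 0.1584]
tool_rot: [-1.572, -0.0, -1.371]
force: [-0.8, -0.4, -1.1]
grip_width: 0.0126
```

```bash
python3 f.py; python3 - <<'E'
from h import *
g=grab("scene")
a=cv2.cvtColor(g["frame"],cv2.COLOR_RGB2BGR)[140:240,325:435]
cv2.imwrite("pics/s4c.png",cv2.resize(a,None,fx=6,fy=6,interpolation=cv2.INTER_CUBIC))
E
```

```text
[0.5762 0.118  0.1581] [-1.571  0.    -1.371] [-0.22 -0.    0.24  0.02  0.1  -0.01] 11.9
normal N 0.06935279316808245 upslope 0.3140961583486535
cradle tcp -109.81427953037974 -6.669992554887671 158.10253861397055
```

View pics/s4c.png

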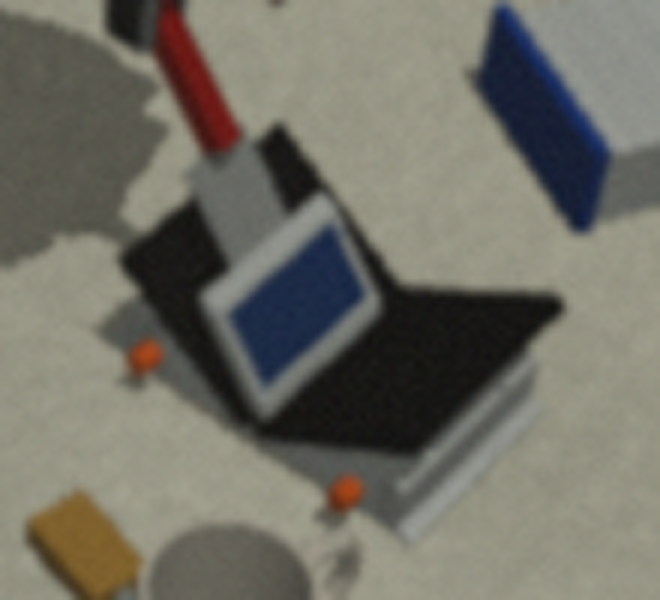

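The plate is riding on the blade at about 50°, with its lower edge still in the valley ((265,415)–(382,305)). Continuing over the top, gently.

>>> drive_tool(steps=[8, 4.0, 0.8, 3.2, 0, 8, 3.6, 0.73, 1.8, 0, 8, 3.6, 0.73, 1.7, 0, 8, 3.9, 0.8, 1.1, 0, 8, 3.9, 0.8, 1.0, 0])

```text
clock: 12.37
position: [0.596, 0.122, 0.1673]
tool_rot: [-1.571, 0.0, -1.371]
force: [-0.5, -0.2, -1.3]
grip_width: 0.0128
```

>>> drive_tool(steps=[8, 4, 0.8, 0.35, 0, 8, 4, 0.8, 0.3, 0, 8, 4, 0.8, -0.3, 0, 8, 4, 0.8, -0.4, 0, 8, 3, 0.6, -0.4, 0])

```text
clock: 12.78
position: [0.6149, 0.1258, 0.1665]
tool_rot: [-1.571, 0.0, -1.372]
force: [0.3, -0.5, -1.1]
grip_width: 0.0125
```

```bash
python3 f.py; python3 - <<'E'
from h import *
g=grab("scene")
a=cv2.cvtColor(g["frame"],cv2.COLOR_RGB2BGR)[140:240,325:435]
cv2.imwrite("pics/s5c.png",cv2.resize(a,None,fx=6,fy=6,interpolation=cv2.INTER_CUBIC))
E
```

```text
[0.6143 0.1257 0.1666] [-1.571  0.    -1.371] [-0.48  0.22 -0.19  0.01  0.04 -0.01] 13.0833
normal N -0.3997066960811019 upslope 0.2378547423686137
cradle tcp -71.00289012998599 -6.7311654242762735 166.5917106243293
```

View pics/s5c.png

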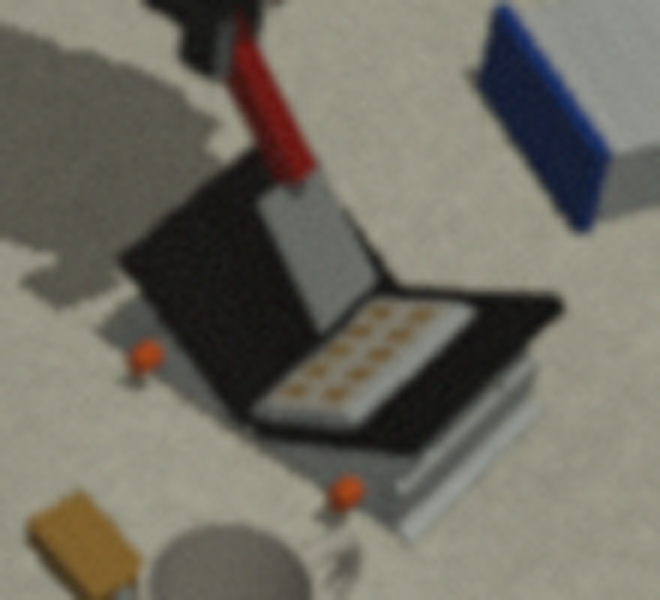

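The plate lies flat on the far leaf, gold contacts up (crop px (255,410)–(478,310)), and the blade is clear. Returning the spatula.

>>> drive_tool(steps=[8, 0, 0, 15, 0, 8, 0, 0, 22, 0, 8, 0, 0, 28, 0, 8, 0, 0, 28, 0, 8, 0, 0, 17, 0])

```text
clock: 13.55
position: [0.6149, 0.1259, 0.2796]
tool_rot: [-1.568, 0.0, -1.372]
force: [-1.0, -0.4, -0.1]
grip_width: 0.0125
```

>>> drive_tool(steps=[8, -1, -32.9, 0, -0.1, 8, -1, -32.9, 0, -0.1, 8, -1, -32.9, 0, -0.1, 8, -1, -32.9, 0, -0.1, 8, -1, -32.9, 0, 0])

```text
clock: 13.97
position: [0.609, -0.0403, 0.2768]
tool_rot: [-1.571, -0.0, -1.378]
force: [0.7, 0.3, -0.6]
grip_width: 0.0124
```

>>> drive_tool(steps=[8, -1, -32.9, 0, 0, 8, -1, -32.9, 0, 0, 8, -1, -32.9, 0, 0, 8, -1, -32.9, 0, 0, 8, -1, -32.4, 0, 0])

```text
clock: 14.38
position: [0.604, -0.2045, 0.2768]
tool_rot: [-1.571, -0.0, -1.379]
force: [0.3, 0.5, -0.9]
grip_width: 0.0126
```

>>> drive_tool(steps=[8, 0, 0, -15, 0, 8, 0, 0, -15, 0, 8, 0, 0, -10, 0, 8, 0, 0, 0, 0, 8, 0, 0, 0, 0])

```text
clock: 14.8
position: [0.6044, -0.2024, 0.2366]
tool_rot: [-1.571, 0.0, -1.378]
force: [-0.1, 0.0, -0.6]
grip_width: 0.0127
```

```bash
python3 f.py; python3 - <<'E'
from h import *
g=grab("scene"); cv2.imwrite("pics/s6.png",cv2.cvtColor(g["frame"],cv2.COLOR_RGB2BGR))
E
```

```text
[ 0.6047 -0.2027  0.2372] [-1.57  -0.    -1.378] [-0.49  0.09  0.16  0.04  0.    0.01] 15.1
normal N -0.1336169946744969 upslope 0.472783378595941
cradle tcp -145.78068828957925 -326.6681415460805 237.21710238539953
```

>>> drive_tool(steps=[8, -0.5, -0.3, -25, 0, 8, 0, 0, -25, 0, 8, 0, 0, -20, 0, 8, 0, 0, -11, 0, 8, 0, 0, -5, 0])

```text
clock: 15.57
position: [0.6034, -0.2029, 0.1492]
tool_rot: [-1.572, 0.001, -1.378]
force: [0.7, 0.0, 0.3]
grip_width: 0.0126
```

>>> drive_tool(steps=[8, 0, 0, -2, 0, 8, 0, 0, -2, 0, 8, 0, 0, -1.5, 0, 8, 0, 0, -0.8, 0, 8, 0, 0, 0, 0])

```text
clock: 15.98
position: [0.6042, -0.2032, 0.1448]
tool_rot: [-1.57, -0.0, -1.379]
force: [0.3, 0.7, -0.7]
grip_width: 0.0128
```

```bash
python3 f.py
```

```text
[ 0.604  -0.2031  0.1445] [-1.571 -0.    -1.378] [-0.    0.09 -0.24  0.01  0.    0.01] 16.2833
normal N -0.18623212984145593 upslope -0.14927431409402678
cradle tcp -146.49882573774397 -326.8985420528282 144.46782891496446
```

>>> drive_tool(steps=[8, 0, 0, -0.6, 0, 8, 0, 0, -0.6, 0, 8, 0, 0, -0.6, 0, 8, 0, 0, -0.5, 0, 8, 0, 0, 0, 0])

```text
clock: 16.7
position: [0.604, -0.2031, 0.142]
tool_rot: [-1.571, -0.0, -1.378]
force: [0.4, -0.7, -0.2]
grip_width: 0.0129
```

```bash
python3 f.py
```

```text
[ 0.604  -0.2031  0.142 ] [-1.571  0.    -1.378] [ 0.4   0.19  0.41  0.03 -0.24  0.01] 17.0
normal N 0.5839807011943162 upslope -0.11833978778378365
cradle tcp -146.48011280999947 -326.84223432412443 142.03045755944356
```

>>> drive_tool(steps=[8, 0, 0, -0.4, 0, 8, 0, 0, -0.4, 0, 8, 0, 0, -0.2, 0, 8, 0, 0, 0, 0, 8, 0, 0, 0, 0])

```text
clock: 17.42
position: [0.6042, -0.2031, 0.1412]
tool_rot: [-1.57, -0.0, -1.378]
force: [1.2, -0.4, 3.9]
grip_width: 0.0125
```

```bash
python3 f.py
```

```text
[ 0.6041 -0.2032  0.1412] [-1.57  -0.    -1.378] [ 0.45  0.12  6.03  0.02 -0.44  0.04] 17.7167
normal N 5.210525262417986 upslope 3.076983825758875
cradle tcp -146.39482075718269 -326.9869440627024 141.21839492111152
```

Seated at the same TCP position as at the grasp. Releasing.

>>> drive_tool(steps=[16, 0, 0, 0, 0, 30, 0, 0, 0, 0, 60, 0, 0, 0, 0, 85, 0, 0, 0, 0, 85, 0, 0, 0, 0])

```text
clock: 18.13
position: [0.6038, -0.2031, 0.1409]
tool_rot: [-1.571, 0.0, -1.378]
force: [-0.7, 0.7, -0.3]
grip_width: 0.064
```

>>> drive_tool(steps=[85, 0, 0, 0, 0, 85, 0, 0, 0, 0, 85, 0, 0, 0, 0, 85, 0, 0, 10, 0, 85, 0, 0, 20, 0])

```text
clock: 18.55
position: [0.6029, -0.2028, 0.1699]
tool_rot: [-1.574, 0.002, -1.378]
force: [-0.1, -0.4, 0.6]
grip_width: 0.0847
```

>>> drive_tool(steps=[85, 0, 0, 35, 0, 85, 0, 0, 40, 0, 85, 0, 0, 40, 0, 85, -30, -28, 10, 0, 85, -30, -28, 0, 0])

```text
clock: 18.97
position: [0.5458, -0.2579, 0.3001]
tool_rot: [-1.565, -0.003, -1.375]
force: [-0.1, -1.9, -1.2]
grip_width: 0.0848
```

>>> drive_tool(steps=[85, -30, -28, 0, 0, 85, -30, -28, 0, 0, 85, -30, -28, 0, 0, 85, -30, -28, 0, 0, 85, 0, 0, 0, 0])

```text
clock: 19.38
position: [0.4179, -0.3767, 0.297]
tool_rot: [-1.573, -0.003, -1.387]
force: [-1.5, -1.0, 0.6]
grip_width: 0.0849
```

```bash
python3 f.py; python3 - <<'E'
from h import *
g=grab("scene","pics/s7.png");t=grab("top","pics/t7.png")
for n,g0,a in(("scene",cv2.imread("pics/scene0.png"),cv2.imread("pics/s7.png")),("top",cv2.imread("pics/top0.png"),cv2.imread("pics/t7.png"))):
    b=(slice(165,245),slice(335,400)) if n=="top" else (slice(185,250),slice(225,275))
    for im in(g0,a):
        im=im.astype(int);k=(im[...,2]>90)&(im[...,1]<40)&(im[...,0]<40)
        q=np.argwhere(k[b]); r=cv2.minAreaRect(q[:,::-1].astype(np.float32));print(n,len(q),np.round(cv2.boxPoints(r),1).tolist())
s=cv2.resize(cv2.imread("pics/s7.png")[140:300,130:470],None,fx=2.3,fy=2.3,interpolation=cv2.INTER_CUBIC)
u=cv2.resize(cv2.imread("pics/t7.png")[140:250,155:395],(s.shape[1],int(110*s.shape[1]/240)),interpolation=cv2.INTER_CUBIC)[:230]
cv2.imwrite("pics/fin.png",np.vstack([s,u]))
E
```

```text
[ 0.4253 -0.3698  0.2961] [-1.57   0.    -1.377] [ 0.15  0.24  1.04  0.06 -0.03  0.  ] 19.6833
normal N 0.9605227030483604 upslope 0.4330488490765215
cradle tcp -354.79131368852535 -454.6573669890383 296.1068242149011
scene 211 [[9.699999809265137, 9.800000190734863], [13.5, 7.400000095367432], [39.29999923706055, 47.900001525878906], [35.5, 50.29999923706055]]
scene 217 [[9.600000381469727, 9.800000190734863], [13.600000381469727, 7.400000095367432], [39.20000076293945, 48.0], [35.20000076293945, 50.5]]
top 110 [[31.799999237060547, 34.099998474121094], [36.099998474121094, 32.29999923706055], [46.5, 57.599998474121094], [42.099998474121094, 59.400001525878906]]
top 116 [[31.399999618530273, 34.20000076293945], [35.20000076293945, 32.599998474121094], [46.5, 57.900001525878906], [42.70000076293945, 59.599998474121094]]
```

View pics/fin.png

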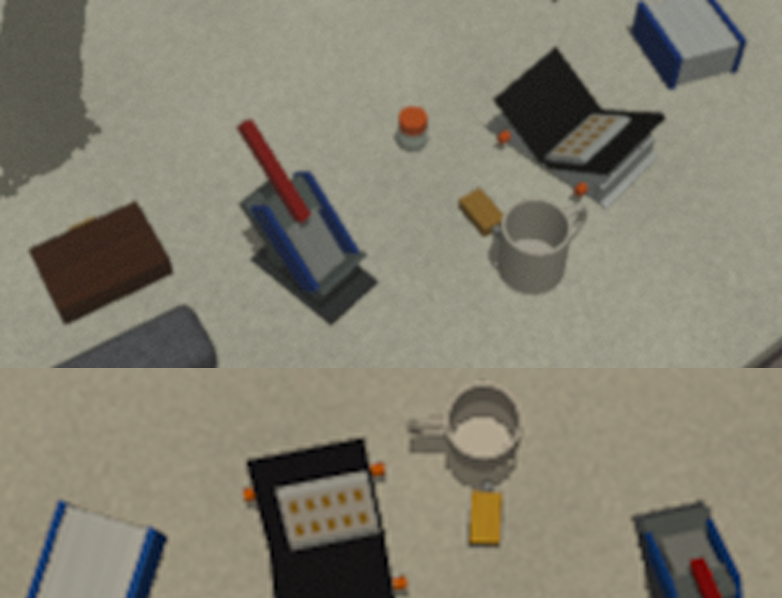

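The spatula is back in its rest, with the handle outline within 1 px of the start in both views. The carrier lies on the far leaf with its contacts up, and the bystanders look undisturbed.

```bash
python3 -c "
from workcell import workorder;print(workorder.job_done())"
```

```text
the job is handed in; nothing more can be done
None
```

I flipped the carrier onto the far leaf with its gold contacts up, put the spatula back in its rest, and handed the job in at about 20 s on the robot's clock.

- **Feeling down:** the blade touched the bare part of the near leaf at about 3 N. I slid it down the leaf and about 17 mm under the plate's upper edge. The averaged normal force stayed near 3 N; the highest single reading was 5.3 N, taken while moving.
- **Flip:** the arm could only turn the tool about the vertical. I therefore raised the plate along its arc about the valley and pushed it gently past upright, and it dropped onto the far leaf by itself. This was done at walking pace, not with a quick turn of the wrist.
- **Returning the spatula:** it seated at the same gripper position as when I picked it up. The force on the gripper was about 6 N on seating, and 9 N when I first closed on the handle.

**Last checks:**
- **Carrier:** both camera views show it lying on the far leaf with its lower edge at the valley and its contacts up. I judged "flush" from the pictures and did not measure it.
- **Spatula:** its handle outline is within 1 px of the start in both views.
- **Bystanders:** those in the final pictures look undisturbed. I did not measure them, and the screwdriver was outside the final crops.
- **Arm:** it stands clear of everything. No check failed or disagreed.

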